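# Unload the hybridisation station

### The arm

A 6-joint arm with a two-finger parallel gripper is mounted at the origin on the work surface. World frame = base frame: x ahead of the robot, y to its left, z up, the work surface at z = 0. Lengths are in mm, angles in rad, forces in N, time in s.
With the tool pointing down it reaches from about 350 to 875 mm from the base axis. Payload 4.2 kg.
Tool frame: the origin (TCP) lies at the very end of the fingers, on their centre line; the grasp point (between the pads) lies 19 mm behind it; z points along the fingers, y is the line along which they close (so a half turn about z gives the same grasp; the last joint's range is limited). The gripper opens to 85 mm and grips with 20 to 120 N. Pads are 22 mm wide; open, the fingers measure 114 mm over their backs; the gripper's body (76 mm by 85 mm) begins 54 mm behind the grasp point. The pads swing forward as they close: fully open they stand 13 mm farther back than shut.
Start: joints at [1.466, 0.385, 0.008, 0, -1.194, -0.259], TCP at [222.36, 584.085, 231.312] pointing down, gripper open.
Joint ranges: [-3.14, 3.14], [-1.21, 2.06], [-1.07, 1.41], [-3.16, 2.05], [-2.99, -0.16], [-3.1, 3.1]. Speed limits (rad/s): [2.79, 2.79, 3.14, 3.14, 3.14, 3.14].

### API

Orientations are given as a unit quaternion [x, y, z, w].
In Python, from bench import read_state, get_image, get_calibration, job_done gives the robot as it stands.
- The arm moves only by the shell command python3 -m creep 'ROWS'. ROWS is a JSON object of lists of equal length, an entry for each row: "translation": the shift along the world's x, y, z in cm, a list of three; "delta_rot": the turn, a rotation vector about the world's x, y, z in degrees, a list of three; "hand": the finger opening in cm, from 0 to 8.54. A call has 1 to 8 rows; each row is the pose to reach, as a shift and turn from the pose commanded when the call began; what a row does not reach only later rows make up. A row lasts 1/8 s, in which the tool goes at most 62.5 mm and 10.7 degrees, less where a joint would pass 70% of its speed; a pose out of reach is approached as far as the arm can. A call with a gripper value outside its range is refused whole. The fingers move at their own pace and stop on an object; the grip force is fixed at half the most. Time passes only in rows, so rows that repeat a pose let the fingers close. It gives the time, the measured TCP pose, the force, the opening and the grip force at its end, in the units of the state.
- read_state(): the state, without advancing time (a new reading comes with each control period).
- get_image(name): name is "scene" or "top" or "wrist"; returns (picture, depth): 384x512x3 uint8, red, green, blue; 384x512 float32, mm along the optical axis (not along the pixel's ray), 0 where there is no reading.
- get_calibration(name): a dict with "intrinsics" (3x3 intrinsics, pixels), "xyz" and "attitude" of the camera in the world. Camera axes: x right, y down, z forward; pixel columns grow to the right and rows downward; lengths in mm; the calibration is good to about 2 mm. A picture is of the moment at which its call begins: read the wrist's pose just before it. get_calibration takes no time and is no camera call; for the wrist camera it gives the pose at the moment of the call.
- job_done(): hands the job in; it is judged then, once.
The state is a dict: "clock": time; "joints": joint angles; "joint_vel": joint speeds; "joint_efforts": joint torques, N m; "position": TCP position; "ee_rot": TCP orientation; "contact_force": force on the tool from outside, world axes, zero at the start; "wrist_torque": the same for the moment, N m; "gripper_width": finger opening in mm; "grasp_force": force on a finger pad.
Only numpy, scipy, OpenCV 4.12 (cv2) and the standard library are available. Lean on these libraries where they do the work, as an engineer would, in place of code of your own. Each camera call takes 0.05 s, during which the arm holds its last target. There are 200 camera calls.

### The job

The hybridisation run is over. Fold the station's amber lid up until it stands upright, push every cassette out of its bay with that bay's red ejector slide (never pull or push at a cassette that is still in its bay), and lay each one flat, window up, in a nest of its own in the blue carrier tray. When the bays are empty, fold the lid back down halfway and leave it standing at 45 degrees so that the chamber can air; leave the bottle, the tip box and the beaker alone.

Things in the scene. Friction and masses are not known exactly. Their poses are not given: they have to be found in the camera images.
- station: White bench-top hybridisation station, fixed, 280 mm wide (y), x -135 to 170 mm; origin at bench height, x to its rear (away from the robot at yaw 0), y to its left, z up. Low front console x -135 to -50 mm, 28 mm high (teal pad and display, not used). Four bays a, b, c, d side by side behind it, at y = 90, 30, -30, -90 mm. Rear deck (x 82 to 170 mm) 67 mm high.
- bays (a point): Middle of the four bays' floor: station x = 8, y = 0, 55 mm up. Each bay is 46 mm wide with walls to 75 mm up and its mouth at station x = -45 mm; a tongue 24 mm wide carries its floor out to x = -90 mm. Aluminium lips (75 to 80 mm up, x = 6 to 50 mm) overhang a bay by 6 mm on both sides: a held cassette cannot be lifted out.
- lid (a joint): Hinge of the amber see-through lid (rad): 0 shut, 1.571 upright, stop at 1.75. It turns about a line along the station's y at station x = 140 mm, 85 mm up, and opens upward and to the rear. Stiff: it stays where it is left (4 to 6 N at the pull move it). A hood 195 mm from hinge to front edge, 280 mm wide, with 30 mm deep skirts at front and sides, top at 116 mm when shut.
- lid_grip (a point): Centre of the lid's black pull: a barrel 22 mm across and 28 mm long lying along the hinge direction, 32 mm out from the middle of the lid's front skirt; 226 mm from the hinge line along the lid and 13 mm above it when shut. Fingers closing along the hinge direction take its flat ends, and it can turn between them as the lid swings.
- tray: Loose blue carrier tray, 134 (x) by 282 (y) mm, 0.5 kg, origin under its centre; floor 5 mm thick, rim 12 mm high, four pale nests side by side 64 mm apart in y. Ribs 4 mm wide, rising 8 mm above the floor, part the nests over x = 2 to 58 mm only (at y = 0, +-64, +-128 mm); the other half is free for fingers.
- nest_0 (a point): Centre of the tray's leftmost (y = 96 mm) nest, on the tray's floor (5 mm up), axes as the tray's. A cassette lies there with its middle on this point and its length along the tray's x, either way round (easiest with its yellow end to -x, the ribs beside its wide body).
- nest_1 (a point): Centre of the tray's second (y = 32 mm) nest, on the tray's floor (5 mm up), axes as the tray's. A cassette lies there with its middle on this point and its length along the tray's x, either way round (easiest with its yellow end to -x, the ribs beside its wide body).
- nest_2 (a point): Centre of the tray's third (y = -32 mm) nest, on the tray's floor (5 mm up), axes as the tray's. A cassette lies there with its middle on this point and its length along the tray's x, either way round (easiest with its yellow end to -x, the ribs beside its wide body).
- nest_3 (a point): Centre of the tray's rightmost (y = -96 mm) nest, on the tray's floor (5 mm up), axes as the tray's. A cassette lies there with its middle on this point and its length along the tray's x, either way round (easiest with its yellow end to -x, the ribs beside its wide body).
- cassette_a: Cassette of bay a, or None. Flat, 96 (x) by 44 by 18 mm, 0.11 kg; origin under its middle. Dark green body 44 mm wide, x = -14 to 48 mm, pale window on top (z up); yellow grip end 28 mm wide, x = -48 to -14 mm, towards the station's front. Held at station x = 8, y = 90 mm, 55 mm up, axes as the station's, lightly clamped by a side spring.
- cassette_b: Cassette of bay b, or None. Flat, 96 (x) by 44 by 18 mm, 0.11 kg; origin under its middle. Dark green body 44 mm wide, x = -14 to 48 mm, pale window on top (z up); yellow grip end 28 mm wide, x = -48 to -14 mm, towards the station's front. Held at station x = 8, y = 30 mm, 55 mm up, axes as the station's, lightly clamped by a side spring.
- cassette_c: Cassette of bay c, or None. Flat, 96 (x) by 44 by 18 mm, 0.11 kg; origin under its middle. Dark green body 44 mm wide, x = -14 to 48 mm, pale window on top (z up); yellow grip end 28 mm wide, x = -48 to -14 mm, towards the station's front. Held at station x = 8, y = -30 mm, 55 mm up, axes as the station's, lightly clamped by a side spring.
- cassette_d: Cassette of bay d, or None. Flat, 96 (x) by 44 by 18 mm, 0.11 kg; origin under its middle. Dark green body 44 mm wide, x = -14 to 48 mm, pale window on top (z up); yellow grip end 28 mm wide, x = -48 to -14 mm, towards the station's front. Held at station x = 8, y = -90 mm, 55 mm up, axes as the station's, lightly clamped by a side spring.
- eject_a (a joint): Ejector of bay a (m): 0 home, grows as its red tab is pushed to the front (-x), stop 0.058; sprung home (to 5 N, 10 N with a cassette). It pushes the cassette as far and leaves it there; from 0.052 it is clear of the lips and lifts straight up. Tab 24 wide (y), 10 thick, 74 to 108 mm above the bench, home at station x = 62, y = 90 mm; the deck behind it is free.
- eject_b (a joint): Ejector of bay b (m): 0 home, grows as its red tab is pushed to the front (-x), stop 0.058; sprung home (to 5 N, 10 N with a cassette). It pushes the cassette as far and leaves it there; from 0.052 it is clear of the lips and lifts straight up. Tab 24 wide (y), 10 thick, 74 to 108 mm above the bench, home at station x = 62, y = 30 mm; the deck behind it is free.
- eject_c (a joint): Ejector of bay c (m): 0 home, grows as its red tab is pushed to the front (-x), stop 0.058; sprung home (to 5 N, 10 N with a cassette). It pushes the cassette as far and leaves it there; from 0.052 it is clear of the lips and lifts straight up. Tab 24 wide (y), 10 thick, 74 to 108 mm above the bench, home at station x = 62, y = -30 mm; the deck behind it is free.
- eject_d (a joint): Ejector of bay d (m): 0 home, grows as its red tab is pushed to the front (-x), stop 0.058; sprung home (to 5 N, 10 N with a cassette). It pushes the cassette as far and leaves it there; from 0.052 it is clear of the lips and lifts straight up. Tab 24 wide (y), 10 thick, 74 to 108 mm above the bench, home at station x = 62, y = -90 mm; the deck behind it is free.
- buffer_bottle: Clear bottle with a blue cap, 68 mm across, 150 mm tall, origin under its centre. Leave alone.
- tip_box: Orange box of pipette tips with a clear lid, 85 by 120 by 75 mm, origin under its centre. Leave alone.
- beaker: Glass beaker, 70 mm across, 90 mm tall, origin under its centre. Leave alone.

How it is judged (in metres and radians):
On the way, in this order (a step that is already met when the one before it is completed fails the run):
1. the lid is folded up to upright (at least 75 degrees) (value of joint lid above 1.309 rad), for 0.3 s.
2. an ejector slide is pushed right forward (at least 50 mm) (value of joint any of eject_a, eject_b, eject_c, eject_d above 0.05 m).
3. all cassettes lie in nests of the tray while the lid is still up (at least 70 degrees) ((horizontal distance between cassette_a and nest_0 below 0.02 m or horizontal distance between cassette_a and nest_1 below 0.02 m or horizontal distance between cassette_a and nest_2 below 0.02 m or horizontal distance between cassette_a and nest_3 below 0.02 m) and angle between each of cassette_a, cassette_b, cassette_c, cassette_d's own z axis and vertical below 0.1 rad and z of cassette_a in the frame of nest_1 between -0.004 and 0.006 m and angle between the x axis of each of cassette_a, cassette_b, cassette_c, cassette_d and the x axis of tray, either way round below 0.25 rad and (horizontal distance between cassette_b and nest_0 below 0.02 m or horizontal distance between cassette_b and nest_1 below 0.02 m or horizontal distance between cassette_b and nest_2 below 0.02 m or horizontal distance between cassette_b and nest_3 below 0.02 m) and z of cassette_b in the frame of nest_1 between -0.004 and 0.006 m and (horizontal distance between cassette_c and nest_0 below 0.02 m or horizontal distance between cassette_c and nest_1 below 0.02 m or horizontal distance between cassette_c and nest_2 below 0.02 m or horizontal distance between cassette_c and nest_3 below 0.02 m) and z of cassette_c in the frame of nest_1 between -0.004 and 0.006 m and (horizontal distance between cassette_d and nest_0 below 0.02 m or horizontal distance between cassette_d and nest_1 below 0.02 m or horizontal distance between cassette_d and nest_2 below 0.02 m or horizontal distance between cassette_d and nest_3 below 0.02 m) and z of cassette_d in the frame of nest_1 between -0.004 and 0.006 m and value of joint lid above 1.22 rad), for 0.3 s.
At the end, for the whole second after the job is handed in: Each cassette lies flat (6 deg), window up, on the tray floor in a nest: middle within 20 mm of the nest centre, length within 14 deg of the tray x. Lid at 45 +- 10 deg. Ejector slides home (6 mm), tray level, all at rest ((horizontal distance between cassette_a and nest_0 below 0.02 m or horizontal distance between cassette_a and nest_1 below 0.02 m or horizontal distance between cassette_a and nest_2 below 0.02 m or horizontal distance between cassette_a and nest_3 below 0.02 m) and angle between each of cassette_a, cassette_b, cassette_c, cassette_d's own z axis and vertical below 0.1 rad and z of cassette_a in the frame of nest_1 between -0.004 and 0.006 m and angle between the x axis of each of cassette_a, cassette_b, cassette_c, cassette_d and the x axis of tray, either way round below 0.25 rad and (horizontal distance between cassette_b and nest_0 below 0.02 m or horizontal distance between cassette_b and nest_1 below 0.02 m or horizontal distance between cassette_b and nest_2 below 0.02 m or horizontal distance between cassette_b and nest_3 below 0.02 m) and z of cassette_b in the frame of nest_1 between -0.004 and 0.006 m and (horizontal distance between cassette_c and nest_0 below 0.02 m or horizontal distance between cassette_c and nest_1 below 0.02 m or horizontal distance between cassette_c and nest_2 below 0.02 m or horizontal distance between cassette_c and nest_3 below 0.02 m) and z of cassette_c in the frame of nest_1 between -0.004 and 0.006 m and (horizontal distance between cassette_d and nest_0 below 0.02 m or horizontal distance between cassette_d and nest_1 below 0.02 m or horizontal distance between cassette_d and nest_2 below 0.02 m or horizontal distance between cassette_d and nest_3 below 0.02 m) and z of cassette_d in the frame of nest_1 between -0.004 and 0.006 m and value of joint lid between 0.61 and 0.96 rad and linear speed of each of cassette_a, cassette_b, cassette_c, cassette_d below 0.02 m/s and value of joint each of eject_a, eject_b, eject_c, eject_d below 0.006 m and angle between tray's own z axis and vertical below 0.05 rad); the robot touches nothing.
It fails at once if a finger pushes or pulls (over 1 N) at a cassette that its ejector has not yet pushed at least 35 mm out of its bay ((contact force between the fingers and cassette_a above 1 N and x of cassette_a in the frame of station between -0.027 and 0.03 m and y of cassette_a in the frame of station between 0.07 and 0.11 m and z of cassette_a in the frame of station between 0.05 and 0.065 m) or (contact force between the fingers and cassette_b above 1 N and x of cassette_b in the frame of station between -0.027 and 0.03 m and y of cassette_b in the frame of station between 0.01 and 0.05 m and z of cassette_b in the frame of station between 0.05 and 0.065 m) or (contact force between the fingers and cassette_c above 1 N and x of cassette_c in the frame of station between -0.027 and 0.03 m and y of cassette_c in the frame of station between -0.05 and -0.01 m and z of cassette_c in the frame of station between 0.05 and 0.065 m) or (contact force between the fingers and cassette_d above 1 N and x of cassette_d in the frame of station between -0.027 and 0.03 m and y of cassette_d in the frame of station between -0.11 and -0.07 m and z of cassette_d in the frame of station between 0.05 and 0.065 m)).
It fails at once if the bottle, tip box or beaker is moved by more than 20 mm or tipped (distance of any of buffer_bottle, tip_box, beaker from where it was at the start of the episode above 0.02 m or angle between any of buffer_bottle, tip_box, beaker's own z axis and vertical above 0.3 rad).
Of cassette_a, cassette_b, cassette_c, cassette_d only 2 to 4 are there at a start; the rules pass over those that are not, and their reading is None.
At some moment in a run one of tray may be knocked a few centimetres aside while the robot is not near it.
Once in a run the grip may slacken for a moment while it holds something.
It also fails if it takes over 210 s, if anything falls off the work surface, if the arm or the gripper's body presses on something with over 40 N, if the wrist force passes 120 N, or if a joint passes its speed limit or range.

## Working session

There is one attempt and no reset: what is moved stays moved. The work goes in short steps, Python scripts to look and compute and a shell command to move; the robot and the scene stay as the last step left them, time stands still between calls to the robot, and variables do not carry over. Pictures are saved under pics/ and viewed, at most 14 in all, crops included, and the job is handed in when it is done.

```bash
ls; mkdir -p pics; cat > h.py <<'E'
import numpy as np, cv2
from scipy.spatial.transform import Rotation as R
from bench import *
def cloud(n):
    c=get_calibration(n); im,d=get_image(n)
    K=np.array(c["intrinsics"]); v,u=np.mgrid[:384,:512]
    p=np.stack([(u-K[0,2])/K[0,0]*d,(v-K[1,2])/K[1,1]*d,d],-1)
    a=np.array(c["attitude"]); M=R.from_quat(a).as_matrix() if a.size==4 else a.reshape(3,3)
    P=p@M.T+np.array(c["xyz"]); P[d==0]=np.nan
    return im,P
def save(n,im,s=1.5): cv2.imwrite(f"pics/{n}.png",cv2.resize(im[:,:,::-1],None,fx=s,fy=s))
E
python3 - <<'E'
from h import *
s=read_state(); print(s); print(get_calibration("top"),get_calibration("scene"))
for n in("top","scene"):
    im,P=cloud(n); save(n+"0",im); np.savez(n+"0",im=im,P=P)
E
```

```text
pics
{'clock': 0.0, 'joints': array([ 1.46561060e+00,  3.85551794e-01,  6.64024291e-03, -4.81791817e-04,
       -1.19399508e+00, -2.58613517e-01]), 'joint_vel': array([-3.93542554e-05, -2.02559412e-03,  1.79888915e-04,  1.22066119e-03,
       -1.22377480e-03, -1.43363112e-03]), 'joint_efforts': array([-1.90535196e-03, -3.92293954e+01,  1.88408178e+01,  4.18631852e+00,
       -4.52825203e-03,  7.77508831e-06]), 'position': array([222.16420754, 583.56620099, 230.2326493 ]), 'ee_rot': array([ 9.83485176e-01, -1.80985484e-01, -1.42378568e-04,  1.06920838e-03]), 'contact_force': array([-0.23438544,  0.22862681, -0.45457884]), 'wrist_torque': array([ 0.01605638, -0.07177796, -0.04931781]), 'grasp_force': 0.0, 'gripper_width': 85.3008715486519}
{'intrinsics': array([[378.5115302 ,   0.        , 254.51548602],
       [  0.        , 378.5115302 , 182.16718462],
       [  0.        ,   0.        ,   1.        ]]), 'xyz': array([ 313.64550788,   54.48102017, 1227.0406001 ]), 'attitude': array([-0.65928313,  0.74423057, -0.07909882,  0.07218028])} {'intrinsics': array([[388.58683384,   0.        , 255.66114508],
       [  0.        , 388.58683384, 196.64809228],
       [  0.        ,   0.        ,   1.        ]]), 'xyz': array([1211.09087049,  759.97043425,  780.63873574]), 'attitude': array([ 0.31611965,  0.83416134, -0.42188688, -0.16203299])}
```

View pics/top0.png

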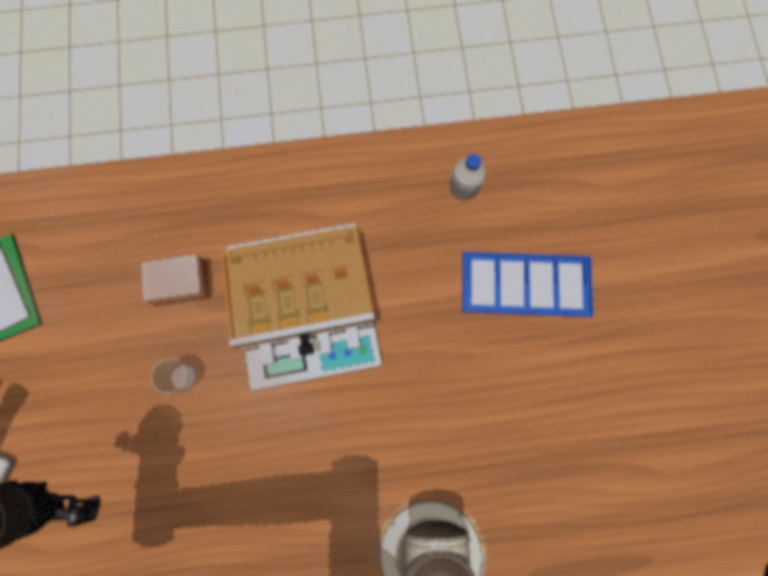

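View pics/scene0.png

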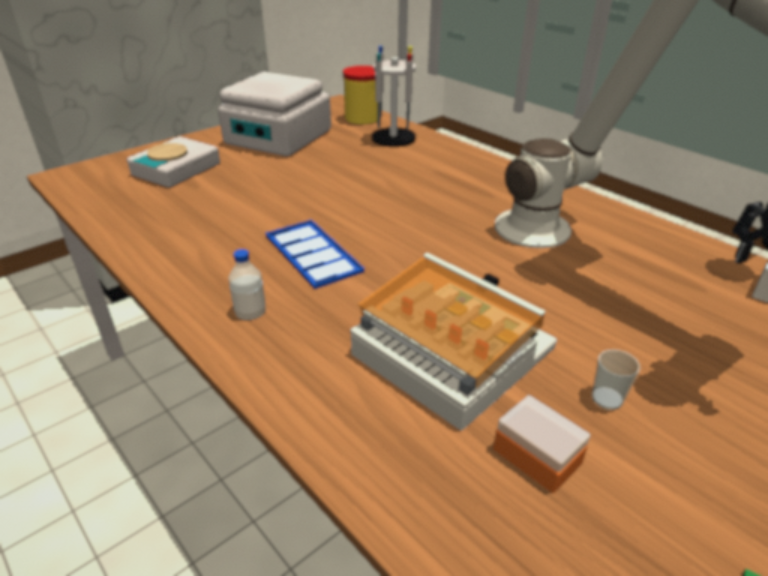

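The top view shows the station at (300,300) with the lid shut. Cassettes are in the three left bays (a, b, c) and d is empty. The tray is at (527,284), the beaker at (172,376), the tip box at (172,278) and the bottle at (467,178).

```bash
python3 - <<'E'
from h import *
for n in("top0","scene0"):
    z=np.load(n+".npz"); im,P=z["im"].astype(int),z["P"]
    X,Y,Z=P[...,0],P[...,1],P[...,2]
    r,g,b=im[...,0],im[...,1],im[...,2]
    blue=(b>r+60)&(b>g+40)&(Z<40)&(Z>-10)&(X>200)
    print(n,"tray",cv2.minAreaRect(P[blue][:,:2].astype(np.float32)),np.nanmedian(Z[blue]))
    if n=="top0":
        v,u=np.mgrid[:384,:512]
        reg=(u>145)&(u<258)&(v>146)&(v<264)
        for lo,hi in((18,140),(18,40),(100,135),(58,75)):
            m=reg&(Z>lo)&(Z<hi); q=P[m][:,:2].astype(np.float32)
            print(lo,hi,m.sum(),cv2.minAreaRect(q),np.median(Z[m]))
        for nm,(uu,vv) in dict(beaker=(115,251),bottle=(311,119),tip=(115,185)).items(): print(nm,P[vv-3:vv+4,uu-3:uu+4].reshape(-1,3).mean(0).round())
        red=reg&(r>g+90)&(r>b+90)
        print("pull",P[225:237:2,200:210:3].round().tolist())
    else:
        reg=(X>350)&(X<800)&(Y>-100)&(Y<350)
        for lo,hi in((18,140),(58,75),(100,135)):
            m=reg&(Z>lo)&(Z<hi); print(lo,hi,m.sum(),np.nanmin(P[m],0),np.nanmax(P[m],0))
E
```

```text
top0 tray ((509.0448303222656, -135.72705078125), (180.45108032226562, 591.7805786132812), 2.8068811893463135) 5.812675355745114
18 140 8723 ((520.7968139648438, 200.7036590576172), (305.5983581542969, 280.4407653808594), 3.919649124145508) 121.65105999314005
18 40 1974 ((411.3747253417969, 193.238037109375), (85.96208190917969, 280.47088623046875), 4.005932807922363) 28.549510711463085
100 135 5365 ((532.3790283203125, 201.2086181640625), (245.42897033691406, 280.1880187988281), 4.0335307121276855) 125.15941031089392
58 75 141 ((543.8929443359375, 201.4867401123047), (259.3778991699219, 274.1920166015625), 3.9281792640686035) 65.5832448543681
beaker [409. 493.   7.]
bottle [ 737. -172.  107.]
tip [607. 460.  75.]
pull [[[445.0, 202.0, 126.0], [444.0, 193.0, 128.0], [453.0, 195.0, 38.0], [454.0, 187.0, 24.0]], [[439.0, 202.0, 127.0], [438.0, 193.0, 128.0], [438.0, 186.0, 119.0], [447.0, 187.0, 29.0]], [[434.0, 203.0, 122.0], [432.0, 194.0, 129.0], [431.0, 185.0, 127.0], [440.0, 187.0, 31.0]], [[427.0, 202.0, 135.0], [426.0, 194.0, 132.0], [425.0, 185.0, 133.0], [434.0, 188.0, 27.0]], [[421.0, 202.0, 136.0], [420.0, 194.0, 135.0], [419.0, 185.0, 136.0], [428.0, 189.0, 30.0]], [[415.0, 203.0, 139.0], [414.0, 194.0, 137.0], [413.0, 186.0, 134.0], [422.0, 190.0, 24.0]]]
scene0 tray ((520.1426391601562, -284.2391357421875), (286.0411071777344, 134.2364044189453), 80.62886810302734) 7.387613260717671
18 140 8894 [364.8297312   56.315198    18.01638872] [687.53431772 349.98858355 139.98819634]
58 75 1400 [451.38979949  72.1732585   58.00440568] [685.80743231 349.85130541  74.96105103]
100 135 4871 [412.52373212  58.82330303 100.16457148] [666.94180422 349.1803767  134.99874126]
```

```bash
cat >> h.py <<'E'
def tray(im,P,reg=None):
    im=im.astype(int); r,g,b=im[...,0],im[...,1],im[...,2]
    m=(b>r+60)&(b>g+40)&(P[...,2]<40)&(P[...,2]>-10)&(P[...,0]>300)&(P[...,1]<20)
    n,l,st,_=cv2.connectedComponentsWithStats(m.astype(np.uint8)); k=1+np.argmax(st[1:,4]); m=l==k
    return cv2.minAreaRect(P[m][:,:2].astype(np.float32)),np.median(P[m][:,2])
SO=np.array([503.3,199.5]); SY=np.radians(4.0)
SR=np.array([[np.cos(SY),-np.sin(SY)],[np.sin(SY),np.cos(SY)]])
def S2W(x,y): return SO+SR@np.array([x,y])
def toS(P): q=P.copy(); q[...,:2]=(P[...,:2]-SO)@SR; return q
E
python3 - <<'E'
from h import *
for n in("top0","scene0"):
    z=np.load(n+".npz"); im,P=z["im"],z["P"]
    print(tray(im,P)); Q=toS(P)
    m=(Q[...,0]>-30)&(Q[...,0]<125)&(abs(Q[...,1])<125)&(Q[...,2]>100)&(Q[...,2]<170)
    q=Q[m]; a=np.linalg.lstsq(np.c_[q[:,0],q[:,1],np.ones(len(q))],q[:,2],rcond=None)[0]; print("lid plane",a,np.std(q[:,2]-np.c_[q[:,0],q[:,1],np.ones(len(q))]@a))
    m=(Q[...,0]>-110)&(Q[...,0]<-60)&(abs(Q[...,1])<18)&(Q[...,2]>80)&(im.max(-1)<70)
    q=Q[m]; print("pull",m.sum(),np.percentile(q,[5,50,95],axis=0).round(1))
    m=(Q[...,0]>-134)&(Q[...,0]<-95)&(abs(Q[...,1])<130)&(Q[...,2]>10); print("console z",np.nanmedian(Q[m][:,2]))
E
```

```text
(((516.3433227539062, -285.1158752441406), (278.5974426269531, 131.45834350585938), 81.01342010498047), np.float64(5.73558774591163))
lid plane [-1.19158761e-01  4.81175212e-04  1.32610882e+02] 1.9938522352576344
pull 68 [[-89.  -11.3 125.8]
 [-78.5  -1.1 132.9]
 [-62.5   7.8 137.5]]
console z 28.816841492688468
(((520.1426391601562, -284.2391357421875), (286.0411071777344, 134.2364044189453), 80.62886810302734), np.float64(7.387613260717671))
lid plane [-1.19624034e-01 -5.39288107e-05  1.33742441e+02] 1.4012050454278828
pull 31 [[-80.6  -4.4 125.9]
 [-73.9   5.  132.4]
 [-68.7  14.  137. ]]
console z 28.447491365804012
```

The station fit is origin (503,199.5), yaw 4°, with the 305.6×280.4 footprint matching its stated size. The lid is ajar by 0.119 rad, which puts the pull at (420.6,193.7,125). The tray is at about (518,-285), yaw about -9°. I'm moving above the pull.

```bash
python3 -m creep '{"translation":[[2.5,-4.9,0],[5,-9.8,0],[7.5,-14.7,0],[10,-19.6,0],[12.5,-24.5,0],[15,-29.4,0],[17.5,-34.3,0],[19.82,-39.04,0]],"delta_rot":[[0,0,4],[0,0,8],[0,0,12],[0,0,16],[0,0,20],[0,0,24.9],[0,0,24.9],[0,0,24.9]],"hand":[6,6,6,6,6,6,6,6]}'
python3 - <<'E'
from h import *
s=read_state(); print(s["position"],R.from_quat(s["ee_rot"]).as_matrix().round(3).tolist(),s["gripper_width"],s["joints"])
im,P=cloud("wrist"); save("w1",im); Q=toS(P)
m=(Q[...,0]>-110)&(Q[...,0]<-60)&(abs(Q[...,1])<25)&(Q[...,2]>100)&(Q[...,2]<145)&(im.max(-1)<70)
print(m.sum(),np.percentile(Q[m],[2,50,98],axis=0).round(1))
E
```

```text
clock: 1.1
position: [420.9, 191.9, 231.2]
ee_rot: [0.999, 0.035, -0.0, 0.0]
contact_force: [0.9, -0.6, -0.0]
gripper_width: 60.1
grasp_force: 0.0
[420.86784179 191.8752436  231.18978896] [[0.997, 0.071, -0.0], [0.071, -0.997, -0.0], [-0.0, 0.0, -1.0]] 60.09320604466306 [ 7.80440091e-01  1.05209622e-01 -3.71300612e-01 -1.05718927e-04
 -1.09447155e+00  8.61354106e-01]
1164 [[-89.5 -11.5 125.4]
 [-75.6   1.7 132. ]
 [-61.   14.5 135.4]]
```

View pics/w1.png

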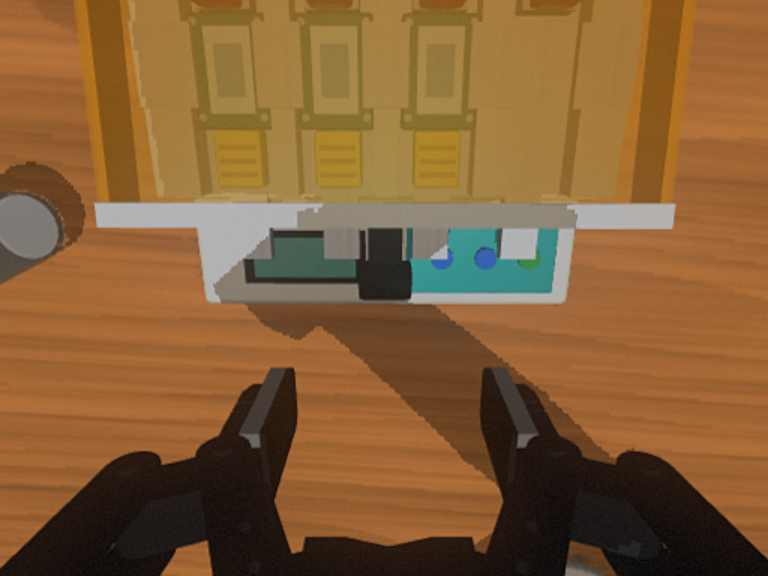

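The pull barrel is at (385,275), about 1.5 mm left of my fit. I'll descend and close.

```bash
python3 -m creep '{"translation":[[0,0.15,-4],[0,0.15,-8],[0,0.15,-11],[0,0.15,-12.8],[0,0.15,-12.8],[0,0.15,-12.8],[0,0.15,-12.8],[0,0.15,-12.8]],"delta_rot":[[0,0,0],[0,0,0],[0,0,0],[0,0,0],[0,0,0],[0,0,0],[0,0,0],[0,0,0]],"hand":[6,6,6,6,2,2,2,2]}'
python3 - <<'E'
from h import *
f=lambda t:np.array([*(S2W(140-226*np.cos(t)+13*np.sin(t),0)),85+226*np.sin(t)+13*np.cos(t)])
t0=.119
for t in np.linspace(t0,1.54,17)[1:]: print(round(t,3),((f(t)-f(t0))/10).round(2).tolist())
E
```

```text
clock: 2.15
position: [420.7, 193.8, 103.8]
ee_rot: [0.999, 0.036, 0.0, 0.001]
contact_force: [3.9, -6.4, -3.6]
gripper_width: 27.2
grasp_force: 59.4
0.208 [0.44, 0.03, 1.96]
0.297 [1.05, 0.07, 3.88]
0.385 [1.83, 0.13, 5.73]
0.474 [2.77, 0.19, 7.5]
0.563 [3.86, 0.27, 9.19]
0.652 [5.1, 0.36, 10.77]
0.741 [6.47, 0.45, 12.24]
0.83 [7.96, 0.56, 13.57]
0.918 [9.57, 0.67, 14.77]
1.007 [11.28, 0.79, 15.82]
1.096 [13.08, 0.91, 16.72]
1.185 [14.94, 1.04, 17.45]
1.274 [16.87, 1.18, 18.02]
1.362 [18.84, 1.32, 18.41]
1.451 [20.83, 1.46, 18.62]
1.54 [22.83, 1.6, 18.66]
```

```bash
python3 -m creep '{"translation":[[0.44,0,1.96],[1.05,0.05,3.88],[1.83,0.1,5.73],[2.77,0.2,7.5],[3.86,0.25,9.19],[5.1,0.35,10.77],[6.47,0.45,12.24],[7.96,0.55,13.57]],"delta_rot":[[0,0,0],[0,0,0],[0,0,0],[0,0,0],[0,0,0],[0,0,0],[0,0,0],[0,0,0]],"hand":[2,2,2,2,2,2,2,2]}'
```

```text
clock: 3.15
position: [496.6, 198.9, 237.8]
ee_rot: [0.999, 0.035, -0.005, 0.002]
contact_force: [-3.6, -1.0, -5.7]
gripper_width: 26.9
grasp_force: 59.5
```

```bash
python3 -m creep '{"translation":[[1.61,0.1,1.2],[3.32,0.2,2.25],[5.12,0.35,3.15],[6.98,0.5,3.88],[8.91,0.6,4.45],[10.88,0.75,4.84],[12.87,0.9,5.05],[14.87,1.05,5.09]],"delta_rot":[[0,0,0],[0,0,0],[0,0,0],[0,0,0],[0,0,0],[0,0,0],[0,0,0],[0,0,0]],"hand":[2,2,2,2,2,2,2,2]}'
python3 -m creep '{"translation":[[0,0,0],[0,0,0],[0,0,0]],"delta_rot":[[0,0,0],[0,0,0],[0,0,0]],"hand":[2,2,2]}'
```

```text
clock: 4.15
position: [646.9, 209.2, 291.5]
ee_rot: [0.999, 0.035, -0.003, 0.002]
contact_force: [-5.0, -4.7, 1.6]
gripper_width: 27.2
grasp_force: 59.4
clock: 4.53
position: [648.9, 209.4, 291.4]
ee_rot: [0.999, 0.035, 0.001, 0.001]
contact_force: [1.2, -5.0, 1.0]
gripper_width: 27.1
grasp_force: 59.9
```

Lid is up at about 88°. I'll release it, rise, move forward clear of it, and look.

```bash
python3 -m creep '{"translation":[[0,0,0],[0,0,0],[0,0,3],[0,0,8],[-4,-0.3,9],[-8,-0.6,9],[-12,-0.8,9],[-14,-1,9]],"delta_rot":[[0,0,0],[0,0,0],[0,0,0],[0,0,0],[0,0,0],[0,0,0],[0,0,0],[0,0,0]],"hand":[6,6,6,6,2,0,0,0]}'
python3 - <<'E'
from h import *
im,P=cloud("scene"); im2,P2=cloud("top"); save("s2",np.hstack([im[80:330,150:430],im2[80:330,100:380]]),1.4)
Q=toS(P); m=(abs(Q[...,1])<125)&(Q[...,2]>120)&(Q[...,2]<270)&(Q[...,0]>100)&(Q[...,0]<220)
q=Q[m]; a=np.polyfit(q[:,2],q[:,0],1); print("lid",m.sum(),a,np.pi/2+np.arctan(a[0]))
Q=toS(P2); i=im2.astype(int); red=(i[...,0]>i[...,1]+70)&(i[...,0]>i[...,2]+70)&(Q[...,2]>80)&(Q[...,2]<125)&(Q[...,0]<85)&(Q[...,0]>0)
for y in(90,30,-30,-90):
    m=red&(abs(Q[...,1]-y)<25); print(y,m.sum(),np.median(Q[m],0) if m.any() else 0)
E
```

```text
clock: 5.52
position: [507.0, 201.5, 381.1]
ee_rot: [0.999, 0.036, 0.001, -0.001]
contact_force: [0.7, 0.3, -0.3]
gripper_width: -0.3
grasp_force: 0.0
lid 3870 [-7.22067292e-02  1.80033941e+02] 1.4987146972165102
90 0 0
30 1 [ 61.16885508  23.67529282 105.77752155]
-30 10 [ 61.87871061 -31.75129663 107.13495742]
-90 10 [ 61.54043988 -90.30019792 108.97760231]
```

View pics/s2.png

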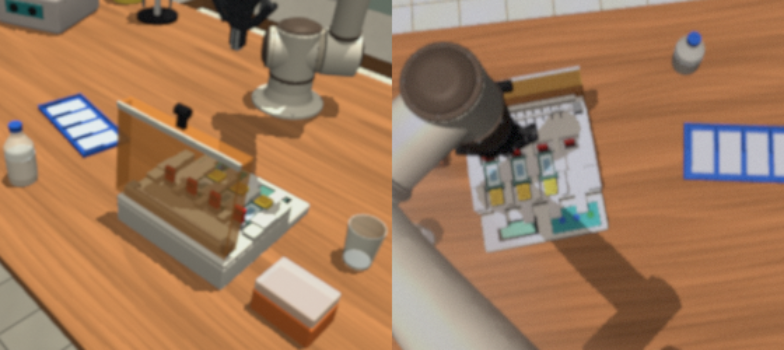

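Lid is upright. The tabs are at station x = 62. Next I go to behind tab a.

```bash
python3 -m creep '{"translation":[[2,3,-4],[4,6,-8],[6,9,-13],[7.5,9.4,-19],[7.58,9.38,-24],[7.58,9.38,-28],[7.58,9.38,-29.4],[7.58,9.38,-29.4]],"delta_rot":[[0,0,0],[0,0,0],[0,0,0],[0,0,0],[0,0,0],[0,0,0],[0,0,0],[0,0,0]],"hand":[0,0,0,0,0,0,0,0]}'; python3 -c "
from h import *
print(toS(read_state()['position']))"
```

```text
clock: 6.62
position: [584.4, 294.9, 84.8]
ee_rot: [0.999, 0.035, -0.001, 0.001]
contact_force: [-2.7, 0.5, -0.9]
gripper_width: -0.1
grasp_force: 0.0
[87.60405999 89.538635   84.77015456]
```

```bash
python3 -m creep '{"translation":[[-1,-0.07,0],[-2.2,-0.15,0],[-3.4,-0.24,0],[-4.6,-0.32,0],[-5.7,-0.4,0],[-6.65,-0.46,0],[-6.65,-0.46,0],[-6.65,-0.46,0]],"delta_rot":[[0,0,0],[0,0,0],[0,0,0],[0,0,0],[0,0,0],[0,0,0],[0,0,0],[0,0,0]],"hand":[0,0,0,0,0,0,0,0]}'; python3 - <<'E'
from h import *
print(toS(read_state()['position']))
im,P=cloud("scene"); Q=toS(P); i=im.astype(int)
red=(i[...,0]>i[...,1]+70)&(i[...,0]>i[...,2]+70)&(Q[...,2]>80)&(Q[...,2]<112)&(abs(Q[...,1]-90)<20)&(abs(Q[...,0]-20)<60)
print(red.sum(),np.percentile(Q[red],[5,50,95],axis=0))
yel=(i[...,0]>140)&(i[...,1]>110)&(i[...,2]<90)&(Q[...,2]>60)&(Q[...,2]<85)
for y in(90,30,-30):
    m=yel&(abs(Q[...,1]-y)<20)&(Q[...,0]<20); print(y,m.sum(),np.percentile(Q[m],[3,50,97],axis=0).round(1) if m.any() else 0)
im,P=cloud("wrist"); save("w3",im)
E
```

```text
clock: 7.62
position: [519.4, 291.3, 87.6]
ee_rot: [0.999, 0.036, 0.002, -0.001]
contact_force: [7.0, -0.1, -0.7]
gripper_width: 0.2
grasp_force: 3.2
[22.51230263 90.49673263 87.56565999]Traceback (most recent call last):
  File "<stdin>", line 5, in <module>
    return _quantile_unchecked(
        a, q, axis, out, overwrite_input, method, keepdims, weights)
    return _ureduce(a,
                    func=_quantile_ureduce_func,
    ...<5 lines>...
                    overwrite_input=overwrite_input,
                    method=method)
    r = func(a, **kwargs)
    result = _quantile(arr,
                       quantiles=q,
    ...<2 lines>...
                       out=out,
                       weights=wgt)
    slices_having_nans = np.isnan(arr[-1, ...])
                                  ~~~^^^^^^^^^
IndexError: index -1 is out of bounds for axis 0 with size 0
```

```bash
python3 -m creep '{"translation":[[-0.25,-0.02,0],[-0.25,-0.02,0],[-0.25,-0.02,0]],"delta_rot":[[0,0,0],[0,0,0],[0,0,0]],"hand":[0,0,0]}'; python3 - <<'E'
from h import *
print(toS(read_state()['position']))
im,P=cloud("wrist"); save("w3",im)
Q=toS(P); i=im.astype(int)
yel=(i[...,0]>140)&(i[...,1]>110)&(i[...,2]<90)&(Q[...,2]>60)&(Q[...,2]<85)
for y in(90,30,-30):
    m=yel&(abs(Q[...,1]-y)<20)&(Q[...,0]<20); print(y,m.sum(),np.percentile(Q[m],[3,50,97],axis=0).round(1) if m.any() else 0)
E
```

```text
clock: 8.05
position: [519.2, 291.5, 87.7]
ee_rot: [0.999, 0.036, 0.005, -0.002]
contact_force: [13.1, -1.1, -5.8]
gripper_width: 0.0
grasp_force: 6.5
[22.29158235 90.63522776 87.69108726]
90 7 [[-63.8  90.   70.3]
 [-62.7  91.7  71.3]
 [-61.9  93.5  72.1]]
30 906 [[-22.9  17.8  70.9]
 [-10.8  27.4  72.2]
 [ -5.2  42.8  74. ]]
-30 1965 [[-36.5 -41.6  70.9]
 [-19.4 -28.5  72.3]
 [ -5.6 -16.2  74.1]]
```

View pics/w3.png

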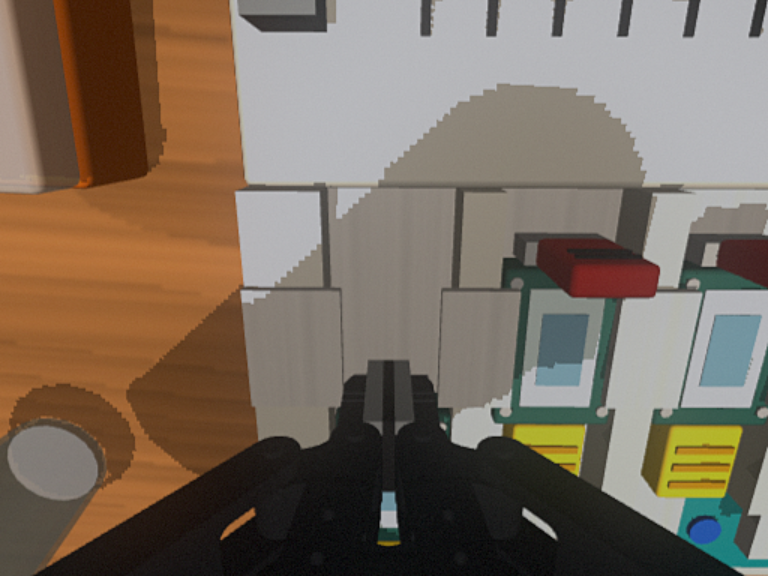

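Cassette a is out, with the slide on its stop; the yellow edge at station x ≈ -62 puts the cassette at about -48. Now bay b.

```bash
python3 -m creep '{"translation":[[3.29,0.23,0],[6.78,0.47,0],[6.99,-2.52,0],[7.2,-5.51,0],[7.2,-5.51,0],[5.2,-5.65,0],[3.2,-5.79,0],[1.72,-5.9,0]],"delta_rot":[[0,0,0],[0,0,0],[0,0,0],[0,0,0],[0,0,0],[0,0,0],[0,0,0],[0,0,0]],"hand":[0,0,0,0,0,0,0,0]}'
python3 -m creep '{"translation":[[-0.7,-0.05,0],[-1.3,-0.09,0],[-1.5,-0.1,0],[-1.6,-0.1,0],[-1.6,-0.1,0]],"delta_rot":[[0,0,0],[0,0,0],[0,0,0],[0,0,0],[0,0,0]],"hand":[0,0,0,0,0]}'; python3 -c "
from h import *
print(toS(read_state()['position']))"
```

```text
clock: 9.1
position: [533.0, 231.6, 86.7]
ee_rot: [0.999, 0.036, 0.001, -0.0]
contact_force: [5.8, -2.7, -2.0]
gripper_width: 0.2
grasp_force: 2.8
clock: 9.72
position: [523.0, 231.4, 87.2]
ee_rot: [0.999, 0.037, 0.006, -0.002]
contact_force: [20.9, -7.0, -10.6]
gripper_width: -0.0
grasp_force: 10.2
[21.91391658 30.48260343 87.16194699]
```

```bash
python3 -m creep '{"translation":[[3.49,0.24,0],[7.08,0.5,0],[7.29,-2.5,0],[7.5,-5.49,0],[7.5,-5.49,0],[5.51,-5.63,0],[3.51,-5.77,0],[2.01,-5.87,0]],"delta_rot":[[0,0,0],[0,0,0],[0,0,0],[0,0,0],[0,0,0],[0,0,0],[0,0,0],[0,0,0]],"hand":[0,0,0,0,0,0,0,0]}'
python3 -m creep '{"translation":[[-0.7,-0.05,0],[-1.3,-0.09,0],[-1.5,-0.1,0],[-1.6,-0.1,0],[-1.6,-0.1,0]],"delta_rot":[[0,0,0],[0,0,0],[0,0,0],[0,0,0],[0,0,0]],"hand":[0,0,0,0,0]}'; python3 -c "
from h import *
print(toS(read_state()['position']))"
```

```text
clock: 10.72
position: [537.8, 172.7, 86.6]
ee_rot: [0.999, 0.036, 0.002, -0.0]
contact_force: [6.3, -2.1, -2.9]
gripper_width: -0.1
grasp_force: 2.9
clock: 11.35
position: [527.2, 172.6, 87.2]
ee_rot: [0.999, 0.037, 0.007, -0.002]
contact_force: [18.3, -5.6, -10.8]
gripper_width: 0.0
grasp_force: 8.8
[ 21.96708355 -28.48586467  87.18736266]
```

```bash
python3 -m creep '{"translation":[[3.49,0.24,0],[7,0.5,0],[7,0.5,5],[6,0.8,10],[1,2,14.3],[-5,3,14.3],[-10.5,4.2,14.3],[-14.57,4.8,14.3]],"delta_rot":[[0,0,0],[0,0,0],[0,0,0],[0,0,0],[0,0,0],[0,0,0],[0,0,0],[0,0,0]],"hand":[0,0,0,3,5,5,5,5]}'
cat > look.py <<'E'
from h import *
import sys
s=read_state(); print("tcp",s["position"].round(1),toS(s["position"]).round(1))
im,P=cloud("wrist"); save(sys.argv[1],im); Q=toS(P); i=im.astype(int)
yel=(i[...,0]>130)&(i[...,1]>100)&(i[...,2]<100)&(i[...,0]-i[...,2]>80)&(Q[...,2]>60)&(Q[...,2]<85)
for y in(90,30,-30):
    m=yel&(abs(Q[...,1]-y)<25)&(Q[...,0]<-40)
    if m.sum()>50: print(y,m.sum(),cv2.minAreaRect(Q[m][:,:2].astype(np.float32)),np.percentile(Q[m],[1,50,99],axis=0).round(1).tolist())
im,P=cloud("top"); print(tray(im,P))
i=im.astype(int); Q=toS(P); red=(i[...,0]>i[...,1]+70)&(i[...,0]>i[...,2]+70)&(Q[...,2]>85)&(Q[...,2]<125)&(abs(Q[...,0]-40)<45)
for y in(90,30,-30,-90):
    m=red&(abs(Q[...,1]-y)<25); print("tab",y,np.median(Q[m],0).round(1) if m.any() else 0)
E
python3 look.py w4
```

```text
clock: 12.35
position: [372.4, 219.1, 229.3]
ee_rot: [0.999, 0.036, -0.0, -0.0]
contact_force: [0.1, -0.1, 0.4]
gripper_width: 50.1
grasp_force: 0.0
tcp [372.4 219.1 229.3] [-129.2   28.7  229.3]
90 1123 ((-78.714111328125, 90.30715942382812), (33.29500961303711, 27.522192001342773), 0.06389859318733215) [[-95.1, 77.0, 70.0], [-77.9, 90.0, 72.4], [-62.1, 103.5, 74.5]]
30 936 ((-78.08883666992188, 30.46303939819336), (26.86427879333496, 32.16462326049805), 89.73554992675781) [[-94.0, 17.3, 70.3], [-76.8, 31.0, 72.2], [-62.7, 43.8, 74.3]]
-30 914 ((-78.71757507324219, -29.43631362915039), (26.797245025634766, 32.2675666809082), 89.85853576660156) [[-94.0, -42.5, 70.5], [-77.5, -29.2, 72.3], [-62.6, -16.3, 74.2]]
(((516.4502563476562, -285.260498046875), (278.6869201660156, 131.63848876953125), 80.99552154541016), np.float64(5.680395753315679))
tab 90 [ 61.7  90.4 107.1]
tab 30 [ 62.3  29.2 106.8]
tab -30 [ 61.2 -31.5 106.9]
tab -90 [ 61.1 -90.4 106.6]
```

View pics/w4.png

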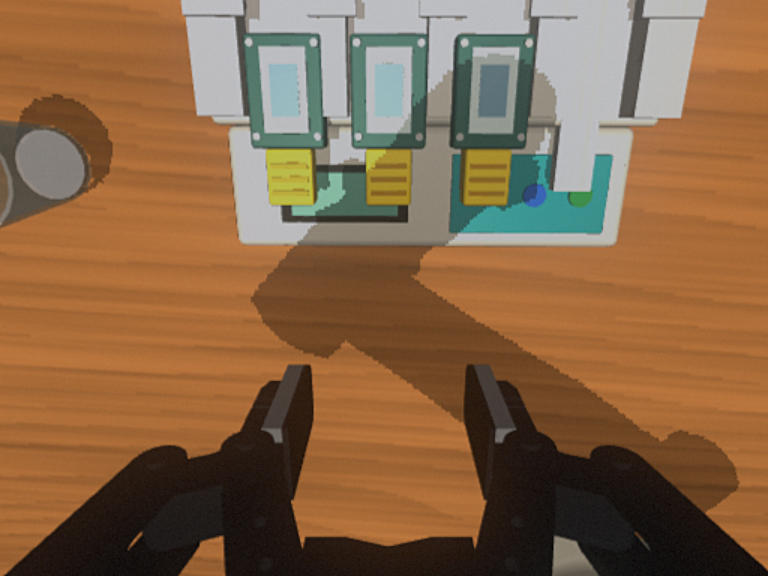

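All three are ejected at x ≈ -47.7 and their tabs are home. The yellow ends are at (290,178), (388,178) and (486,178). I'll pick c first.

```bash
python3 -m creep '{"translation":[[2.5,-2.5,-4],[5,-5,-8],[5.66,-5.42,-11],[5.66,-5.42,-14],[5.66,-5.42,-15.5],[5.66,-5.42,-17.1],[5.66,-5.42,-17.1]],"delta_rot":[[0,0,0],[0,0,0],[0,0,0],[0,0,0],[0,0,0],[0,0,0],[0,0,0]],"hand":[5,5,5,5,5,5,5]}'; python3 -m creep '{"translation":[[0,0,0],[0,0,0],[0,0,0],[0,0,0]],"delta_rot":[[0,0,0],[0,0,0],[0,0,0],[0,0,0]],"hand":[2.2,2.2,2.2,2.2]}'; python3 -c "
from h import *
print(toS(read_state()['position']))"
```

```text
clock: 13.32
position: [431.3, 164.3, 57.0]
ee_rot: [0.999, 0.036, -0.001, 0.001]
contact_force: [-1.2, 0.8, -0.3]
gripper_width: 50.1
grasp_force: 0.0
clock: 13.82
position: [432.5, 164.9, 58.9]
ee_rot: [0.999, 0.036, 0.001, -0.001]
contact_force: [-1.4, 1.5, 6.4]
gripper_width: 26.6
grasp_force: 59.7
[-73.09283237 -29.60222977  58.87049022]
```

```bash
python3 -m creep '{"translation":[[0,0,1],[0,0,3],[0,0,6],[0,0,10],[0,0,14],[0,0,14]],"delta_rot":[[0,0,0],[0,0,0],[0,0,0],[0,0,0],[0,0,0],[0,0,0]],"hand":[2.2,2.2,2.2,2.2,2.2,2.2]}'
cat > held.py <<'E'
from h import *
import sys
s=read_state(); M=R.from_quat(s["ee_rot"]).as_matrix(); T=s["position"]
im,P=cloud("wrist"); save(sys.argv[1],im)
q=(P-T)@M  # tool frame
i=im.astype(int)
m=(abs(q[...,2])<45)&(abs(q[...,1])<30)&(q[...,0]>8)&(q[...,0]<100)
g=m&(i[...,1]>i[...,0]+8)&(i.max(-1)<140); y=m&(i[...,0]-i[...,2]>80)&(i[...,0]>130)
for nm,k in(("body",g),("yel",y)):
    if k.sum()>20: print(nm,k.sum(),cv2.minAreaRect(q[k][:,:2].astype(np.float32)),np.percentile(q[k],[2,50,98],axis=0).round(1).tolist())
b=m&(q[...,0]>15); A=np.c_[q[b][:,:2],np.ones(b.sum())]; a=np.linalg.lstsq(A,q[b][:,2],rcond=None)[0]; print("plane z=ax+by+c",a.round(3),np.std(A@a-q[b][:,2]).round(2)); print(T.round(1))
E
python3 held.py w5
```

```text
clock: 14.58
position: [433.2, 165.2, 201.3]
ee_rot: [0.999, 0.035, 0.003, -0.002]
contact_force: [0.2, 0.1, -2.5]
gripper_width: 26.5
grasp_force: 59.4
body 10070 ((42.872528076171875, -0.89862060546875), (61.50408935546875, 44.202091217041016), 0.9412023425102234) [[14.1, -21.7, -15.1], [46.5, -0.9, -13.3], [73.2, 20.2, -11.5]]
yel 452 ((9.899856567382812, -4.625850677490234), (4.274352550506592, 32.88668441772461), 1.91554856300354) [[8.1, -13.9, -14.3], [9.9, -1.5, -13.0], [11.5, 10.9, -11.4]]
plane z=ax+by+c [  0.018   0.    -14.24 ] 1.37
[433.2 165.2 201.3]
```

View pics/w5.png

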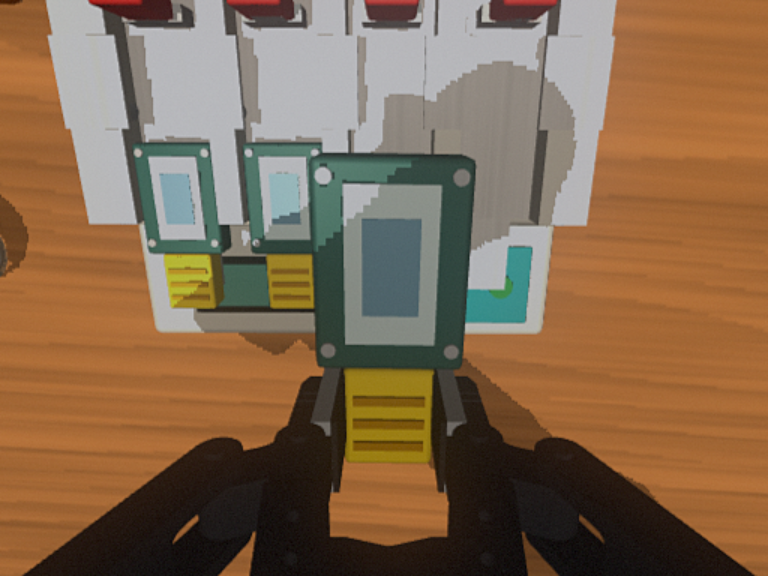

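Cassette c is held level, with its origin 26 mm ahead of the TCP and its bottom 4 mm below it. Carrying it to the tray.

```bash
python3 -m creep '{"translation":[[0.5,-5.5,0],[1,-11.5,0],[1.7,-17.5,0],[2.4,-23.5,0],[3.2,-29.5,0],[4,-35.5,0],[4.8,-41.5,0],[5.4,-47.7,0]],"delta_rot":[[0,0,-2],[0,0,-4],[0,0,-6],[0,0,-8],[0,0,-10],[0,0,-12],[0,0,-13.2],[0,0,-13.2]],"hand":[2.2,2.2,2.2,2.2,2.2,2.2,2.2,2.2]}'
python3 -m creep '{"translation":[[0,0,0],[0,0,0]],"delta_rot":[[0,0,0],[0,0,0]],"hand":[2.2,2.2]}'
python3 held.py w6; python3 - <<'E'
from h import *
print(R.from_quat(read_state()["ee_rot"]).as_euler("zyx",degrees=True))
for n in("wrist","top","scene"):
    im,P=cloud(n); print(n,tray(im,P))
E
```

```text
clock: 15.62
position: [484.8, -314.2, 195.8]
ee_rot: [0.997, -0.08, -0.002, -0.001]
contact_force: [1.4, 0.0, 0.0]
gripper_width: 26.3
grasp_force: 59.5
clock: 15.88
position: [484.5, -312.4, 195.9]
ee_rot: [0.997, -0.08, -0.002, -0.001]
contact_force: [0.3, 0.1, -1.4]
gripper_width: 26.5
grasp_force: 59.6
body 10080 ((42.79883575439453, -0.46095848083496094), (61.120452880859375, 43.85650634765625), 0.979177713394165) [[13.8, -21.4, -15.1], [46.7, -0.6, -13.3], [73.0, 20.4, -11.0]]
yel 469 ((10.554665565490723, -2.6893997192382812), (7.670275688171387, 42.14938735961914), 7.189620494842529) [[8.1, -13.8, -14.2], [9.9, -1.9, -12.9], [11.4, 11.5, -11.2]]
plane z=ax+by+c [  0.018  -0.    -14.225] 1.36
[ 484.5 -312.4  195.9]
[ 9.13529246e+00 -1.62261992e-01 -1.79916453e+02]
wrist (((517.1986083984375, -283.13494873046875), (282.61004638671875, 133.4985809326172), 81.04130554199219), np.float64(4.698700067761308))
top (((535.1869506835938, -176.6614532470703), (57.5906982421875, 125.6963119506836), 80.93592071533203), np.float64(5.6668457787764055))
scene (((520.1104125976562, -285.9700927734375), (290.0365905761719, 135.53627014160156), 81.44849395751953), np.float64(7.0331003678404045))
```

View pics/w6.png

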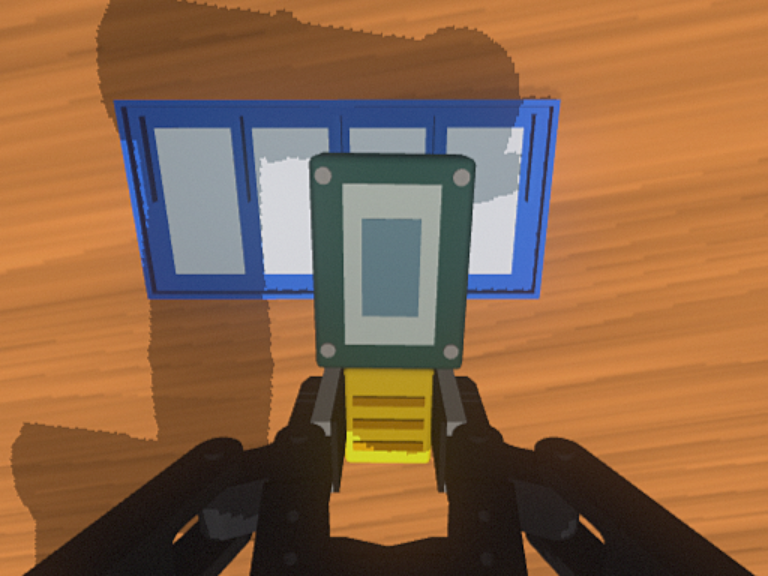

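Tray fits at (517.2,-283.1), yaw -9°, with the full size visible in the wrist view. The cassette hovers over nest_2, so I'll lower it.

```bash
python3 -m creep '{"translation":[[0.23,0.14,-5],[0.23,0.14,-10],[0.23,0.14,-14],[0.23,0.14,-16.5],[0.23,0.14,-17.5],[0.23,0.14,-18.2],[0.23,0.14,-18.5],[0.23,0.14,-18.5]],"delta_rot":[[0,0,0],[0,0,0],[0,0,0],[0,0,0],[0,0,0],[0,0,0],[0,0,0],[0,0,0]],"hand":[2.2,2.2,2.2,2.2,2.2,2.2,2.2,2.2]}'
```

```text
clock: 17.08
position: [488.6, -311.4, 13.6]
ee_rot: [0.997, -0.08, 0.001, 0.0]
contact_force: [0.7, -0.3, -0.8]
gripper_width: 26.6
grasp_force: 59.6
```

```bash
python3 -m creep '{"translation":[[-0.1,0,-0.2],[-0.1,0,-0.35],[-0.1,0,-0.35]],"delta_rot":[[0,0,0],[0,0,0],[0,0,0]],"hand":[2.2,2.2,2.2]}'
```

```text
clock: 17.45
position: [487.1, -311.3, 9.4]
ee_rot: [0.997, -0.08, -0.0, -0.0]
contact_force: [1.4, -0.9, -1.0]
gripper_width: 26.8
grasp_force: 59.6
```

```bash
python3 -m creep '{"translation":[[0,0,0],[0,0,0],[0,0,0.3],[0,0,2],[0,0,7],[0,0,13],[0,0,19],[0,0,19]],"delta_rot":[[0,0,0],[0,0,0],[0,0,0],[0,0,0],[0,0,0],[0,0,0],[0,0,0],[0,0,0]],"hand":[5,5,5,5,5,5,5,5]}'
cat > nests.py <<'E'
from h import *
im,P=cloud("wrist"); print(tray(im,P)); i=im.astype(int)
g=(i[...,1]>i[...,0]+8)&(i.max(-1)<140)&(P[...,2]>12)&(P[...,2]<35); y=(i[...,0]-i[...,2]>80)&(i[...,0]>130)&(i[...,1]>100)&(P[...,2]>14)&(P[...,2]<35)
T=np.array([517.3,-283.3]); a=np.radians(-9.); M=np.array([[np.cos(a),-np.sin(a)],[np.sin(a),np.cos(a)]])
for nm,k in(("body",g),("yel",y)):
    n,l,st,_=cv2.connectedComponentsWithStats(k.astype(np.uint8))
    for j in range(1,n):
        if st[j,4]>150:
            p=P[l==j]; q=(p[:,:2]-T)@M; print(nm,st[j,4],np.percentile(q,[2,98],axis=0).round(1).tolist(),"z",np.percentile(p[:,2],[5,50,95]).round(1),"rect",cv2.minAreaRect(q.astype(np.float32)))
print(read_state()["position"])
E
python3 nests.py
```

```text
clock: 18.45
position: [490.1, -312.8, 207.2]
ee_rot: [0.997, -0.079, 0.007, 0.002]
contact_force: [0.0, 0.3, -0.8]
gripper_width: 49.8
grasp_force: 0.0
(((517.4367065429688, -282.60223388671875), (283.1390686035156, 133.80941772460938), 80.8765640258789), np.float64(4.653678426009208))
body 1351 [[-12.7, -53.4], [47.1, -11.0]] z [20.8 22.2 23.4] rect ((16.90889549255371, -32.40290069580078), (43.019752502441406, 61.1606330871582), 88.66655731201172)
body 442 [[4.2, -39.2], [30.9, -24.1]] z [22.2 23.3 24.5] rect ((17.858795166015625, -32.006072998046875), (15.821723937988281, 27.98326301574707), 87.21279907226562)
yel 764 [[-46.2, -44.3], [-15.0, -18.4]] z [20.9 22.4 24.1] rect ((-30.775466918945312, -31.519207000732422), (26.47520637512207, 32.08212661743164), 89.16012573242188)
[ 488.37794411 -311.72898276  203.67627192]
```

Cassette c lies at tray (0,-32), flat. Going for b.

```bash
python3 -m creep '{"translation":[[-0.3,6,0],[-0.8,12,0],[-1.5,18,0],[-2.3,24,0],[-3.2,30,0],[-4.2,36,0],[-5.3,42,0],[-5.9,48,0]],"delta_rot":[[0,0,2],[0,0,4],[0,0,6],[0,0,8],[0,0,10],[0,0,12],[0,0,13.1],[0,0,13.1]],"hand":[5,5,5,5,5,5,5,5]}'
python3 -m creep '{"translation":[[-0.4,3.5,0],[-0.4,5.6,0],[-0.4,5.6,-3],[-0.4,5.6,-5],[-0.4,5.6,-5],[-0.4,5.6,-5]],"delta_rot":[[0,0,0],[0,0,0],[0,0,0],[0,0,0],[0,0,0],[0,0,0]],"hand":[5,5,5,5,5,5]}'
sed -i 's/^im,P=cloud("top").*/sys.exit()/' look.py; python3 look.py w7
```

```text
clock: 19.5
position: [426.7, 170.1, 199.0]
ee_rot: [0.999, 0.035, -0.001, 0.0]
contact_force: [1.2, -0.5, 0.3]
gripper_width: 50.1
grasp_force: 0.0
clock: 20.25
position: [424.7, 224.5, 150.0]
ee_rot: [0.999, 0.034, 0.0, -0.0]
contact_force: [0.5, -0.5, 0.9]
gripper_width: 50.2
grasp_force: 0.0
tcp [424.7 224.5 150. ] [-76.7  30.5 150. ]
90 1131 ((-78.52131652832031, 90.35456848144531), (26.948741912841797, 33.02157974243164), 89.97879791259766) [[-94.3, 77.3, 70.5], [-75.9, 90.3, 72.2], [-62.3, 103.5, 73.8]]
30 1076 ((-78.26905822753906, 30.347675323486328), (31.945608139038086, 26.38960838317871), 0.2234625220298767) [[-93.6, 17.4, 70.5], [-75.8, 30.2, 72.2], [-62.5, 43.3, 74.0]]
```

Aligned on b at station (-76.7,30.5). Descend, close, lift.

```bash
python3 -m creep '{"translation":[[0,0,-4],[0,0,-7],[0,0,-8.5],[-0.1,0,-9.2],[-0.1,0,-9.2],[-0.1,0,-9.2],[-0.1,0,-9.2],[-0.1,0,-9.2]],"delta_rot":[[0,0,0],[0,0,0],[0,0,0],[0,0,0],[0,0,0],[0,0,0],[0,0,0],[0,0,0]],"hand":[5,5,5,5,5,2.2,2.2,2.2]}'; python3 -m creep '{"translation":[[0,0,0],[0,0,1],[0,0,3],[0,0,6],[0,0,10],[0,0,14],[0,0,14]],"delta_rot":[[0,0,0],[0,0,0],[0,0,0],[0,0,0],[0,0,0],[0,0,0],[0,0,0]],"hand":[2.2,2.2,2.2,2.2,2.2,2.2,2.2]}'; python3 held.py w8
```

```text
clock: 21.3
position: [423.8, 225.2, 58.7]
ee_rot: [0.999, 0.035, 0.001, -0.001]
contact_force: [-0.7, -1.0, 6.8]
gripper_width: 26.6
grasp_force: 59.6
clock: 22.18
position: [424.6, 226.0, 201.2]
ee_rot: [0.999, 0.035, 0.003, -0.003]
contact_force: [0.3, -0.9, -0.7]
gripper_width: 26.3
grasp_force: 59.2
body 10403 ((47.358848571777344, -0.5731410980224609), (61.43326187133789, 44.16129684448242), 1.019630789756775) [[18.5, -21.4, -15.3], [50.7, -0.5, -13.5], [77.4, 20.4, -11.7]]
yel 965 ((12.25257682800293, -1.0826854705810547), (8.420631408691406, 26.57516098022461), 0.5593342781066895) [[8.3, -13.8, -14.5], [12.2, -1.7, -13.3], [15.8, 11.4, -11.9]]
plane z=ax+by+c [ 8.0000e-03 -0.0000e+00 -1.3967e+01] 1.11
[424.6 226.  201.2]
```

```bash
python3 -m creep '{"translation":[[0.8,-5.8,0],[1.6,-11.8,0],[2.4,-17.8,0],[3.2,-23.8,0],[4,-29.8,0],[5,-35.8,0],[6,-41.5,0],[6.8,-47.3,0]],"delta_rot":[[0,0,-2],[0,0,-4],[0,0,-6],[0,0,-8],[0,0,-10],[0,0,-12],[0,0,-13.1],[0,0,-13.1]],"hand":[2.2,2.2,2.2,2.2,2.2,2.2,2.2,2.2]}'
python3 -m creep '{"translation":[[0,0,0],[0,0,0]],"delta_rot":[[0,0,0],[0,0,0]],"hand":[2.2,2.2]}'
python3 held.py w9; python3 nests.py
```

```text
clock: 23.22
position: [490.3, -250.0, 195.8]
ee_rot: [0.997, -0.08, -0.001, -0.0]
contact_force: [1.2, 1.6, -0.4]
gripper_width: 26.8
grasp_force: 59.2
clock: 23.48
position: [490.0, -248.1, 195.9]
ee_rot: [0.997, -0.08, -0.002, -0.001]
contact_force: [-0.2, 0.0, -1.3]
gripper_width: 26.7
grasp_force: 59.4
body 10347 ((46.961788177490234, -0.36004066467285156), (61.71671676635742, 44.26091003417969), 1.1557610034942627) [[18.3, -21.2, -15.3], [50.8, -0.2, -13.5], [77.4, 20.7, -11.6]]
yel 1029 ((12.324197769165039, -1.4168376922607422), (9.009003639221191, 42.240726470947266), 1.335477590560913) [[8.2, -14.1, -14.5], [12.4, -1.5, -13.2], [16.0, 12.0, -11.5]]
plane z=ax+by+c [ 8.0000e-03 -0.0000e+00 -1.3968e+01] 1.1
[ 490.  -248.1  195.9]
(((517.5816650390625, -283.4810791015625), (282.7740783691406, 133.38262939453125), 80.98469543457031), np.float64(4.704193070386111))
body 972 [[-13.2, -53.4], [47.0, -12.7]] z [20.9 22.2 23.3] rect ((17.126264572143555, -32.39699172973633), (44.19037628173828, 61.38791275024414), 89.8395004272461)
body 481 [[4.7, -39.4], [30.8, -23.9]] z [22.2 23.4 24.6] rect ((18.042938232421875, -31.76150894165039), (16.342809677124023, 27.144760131835938), 89.80645751953125)
yel 681 [[-46.3, -43.9], [-14.7, -23.3]] z [20.9 22.5 24. ] rect ((-30.948108673095703, -33.59136962890625), (22.036415100097656, 33.53105545043945), 88.82611083984375)
[ 490.67975732 -247.14532504  196.83284361]
```

```bash
python3 -m creep '{"translation":[[0.1,0.05,-5],[0.1,0.05,-10],[0.1,0.05,-14],[0.1,0.05,-16.5],[0.1,0.05,-17.7],[0.1,0.05,-18.4],[0.1,0.05,-18.6],[0.1,0.05,-18.8]],"delta_rot":[[0,0,0],[0,0,0],[0,0,0],[0,0,0],[0,0,0],[0,0,0],[0,0,0],[0,0,0]],"hand":[2.2,2.2,2.2,2.2,2.2,2.2,2.2,2.2]}'
python3 -m creep '{"translation":[[0,0,0],[0,0,0]],"delta_rot":[[0,0,0],[0,0,0]],"hand":[2.2,2.2]}'
```

```text
clock: 24.58
position: [492.9, -247.9, 10.3]
ee_rot: [0.997, -0.08, 0.001, 0.0]
contact_force: [-0.6, -0.4, -1.2]
gripper_width: 26.3
grasp_force: 59.3
clock: 24.82
position: [492.4, -247.9, 9.8]
ee_rot: [0.997, -0.08, 0.0, 0.0]
contact_force: [0.3, 0.0, -0.8]
gripper_width: 26.5
grasp_force: 59.3
```

```bash
python3 -m creep '{"translation":[[0,0,0],[0,0,0],[0,0,0.3],[0,0,2],[0,0,7],[0,0,13],[0,0,19],[0,0,19]],"delta_rot":[[0,0,0],[0,0,0],[0,0,0],[0,0,0],[0,0,0],[0,0,0],[0,0,0],[0,0,0]],"hand":[5,5,5,5,5,5,5,5]}'
python3 nests.py
```

```text
clock: 25.82
position: [495.2, -248.8, 205.7]
ee_rot: [0.997, -0.079, 0.006, 0.001]
contact_force: [0.1, 1.1, -0.9]
gripper_width: 50.3
grasp_force: 0.0
(((517.1395874023438, -285.8802185058594), (287.5099182128906, 134.8004150390625), 80.84590148925781), np.float64(4.638795851709972))
body 1377 [[-13.3, 9.4], [46.6, 52.2]] z [20.8 22.1 23.5] rect ((16.61626625061035, 30.542587280273438), (43.296424865722656, 61.37659454345703), 88.79813385009766)
body 1437 [[-12.5, -53.2], [47.3, -10.1]] z [20.5 22.2 23.4] rect ((16.751270294189453, -32.019981384277344), (44.428836822509766, 61.429298400878906), 88.8994140625)
body 442 [[4.2, 23.2], [30.7, 38.2]] z [22.1 23.4 24.5] rect ((17.70732879638672, 30.78230094909668), (15.881671905517578, 27.598037719726562), 87.63874053955078)
body 452 [[4.9, -39.5], [31.4, -24.3]] z [22.  23.3 24.6] rect ((17.685138702392578, -32.056068420410156), (16.286418914794922, 27.55691909790039), 89.21525573730469)
yel 806 [[-46.6, 18.9], [-14.8, 45.8]] z [20.8 22.4 24. ] rect ((-30.736848831176758, 32.32464599609375), (27.37832260131836, 32.53105545043945), 89.50689697265625)
yel 802 [[-46.6, -43.7], [-14.9, -17.6]] z [20.9 22.4 24. ] rect ((-30.95001220703125, -30.956523895263672), (27.627906799316406, 32.79194259643555), 88.75992584228516)
[ 493.29911854 -248.00497345  202.33834732]
```

Both c and b are flat in their nests. Going for a.

```bash
python3 -m creep '{"translation":[[-0.3,6,0],[-0.8,12,0],[-1.7,18,0],[-2.7,24,0],[-3.8,30,0],[-5,36,0],[-6.2,42,0],[-6.8,48,0]],"delta_rot":[[0,0,2],[0,0,4],[0,0,6],[0,0,8],[0,0,10],[0,0,12],[0,0,13.1],[0,0,13.1]],"hand":[5,5,5,5,5,5,5,5]}'
python3 -m creep '{"translation":[[-0.4,3.5,0],[-0.4,5.2,0],[-0.4,5.2,-3],[-0.4,5.2,-5],[-0.4,5.2,-5],[-0.4,5.2,-5]],"delta_rot":[[0,0,0],[0,0,0],[0,0,0],[0,0,0],[0,0,0],[0,0,0]],"hand":[5,5,5,5,5,5]}'
python3 look.py w10
```

```text
clock: 26.88
position: [422.6, 233.4, 198.3]
ee_rot: [0.999, 0.035, -0.001, 0.001]
contact_force: [2.1, 0.3, -0.1]
gripper_width: 49.7
grasp_force: 0.0
clock: 27.62
position: [420.6, 283.9, 149.8]
ee_rot: [0.999, 0.034, 0.0, -0.0]
contact_force: [1.2, -1.3, 0.9]
gripper_width: 49.7
grasp_force: 0.0
tcp [420.6 283.9 149.8] [-76.6  90.  149.8]
90 1177 ((-78.48655700683594, 90.38838958740234), (26.802213668823242, 32.468997955322266), 89.41541290283203) [[-94.3, 77.3, 70.5], [-76.8, 90.5, 72.2], [-62.5, 103.5, 73.9]]
```

```bash
python3 -m creep '{"translation":[[0,0,-4],[0,0,-7],[0,0,-8.5],[-0.1,0,-9.2],[-0.1,0,-9.2],[-0.1,0,-9.2],[-0.1,0,-9.2],[-0.1,0,-9.2]],"delta_rot":[[0,0,0],[0,0,0],[0,0,0],[0,0,0],[0,0,0],[0,0,0],[0,0,0],[0,0,0]],"hand":[5,5,5,5,5,2.2,2.2,2.2]}'; python3 -m creep '{"translation":[[0,0,0],[0,0,1],[0,0,3],[0,0,6],[0,0,10],[0,0,14],[0,0,14]],"delta_rot":[[0,0,0],[0,0,0],[0,0,0],[0,0,0],[0,0,0],[0,0,0],[0,0,0]],"hand":[2.2,2.2,2.2,2.2,2.2,2.2,2.2]}'; python3 held.py w11; python3 - <<'E'
from h import *
for n in("top","scene"):
    im,P=cloud(n); print(n,tray(im,P))
E
```

```text
clock: 28.68
position: [419.8, 284.8, 58.7]
ee_rot: [0.999, 0.035, 0.001, -0.001]
contact_force: [-1.6, -0.6, 6.5]
gripper_width: 26.7
grasp_force: 59.6
clock: 29.55
position: [420.4, 285.5, 201.2]
ee_rot: [0.999, 0.035, 0.003, -0.003]
contact_force: [0.5, -0.4, -1.8]
gripper_width: 27.0
grasp_force: 59.4
body 10305 ((47.19112014770508, -0.4863929748535156), (61.27190399169922, 43.62232971191406), 0.9256038665771484) [[18.3, -21.4, -15.2], [50.3, -0.4, -13.4], [77.3, 20.4, -11.7]]
yel 954 ((12.024059295654297, -1.0908336639404297), (8.056671142578125, 26.711111068725586), 0.4210154712200165) [[8.2, -13.9, -14.4], [12.3, -1.3, -13.2], [15.6, 11.3, -11.8]]
plane z=ax+by+c [ 7.000e-03 -1.000e-03 -1.391e+01] 1.05
[420.4 285.5 201.2]
top (((516.660888671875, -285.13116455078125), (277.8377380371094, 132.1085968017578), 81.0364990234375), np.float64(5.862846064946552))
scene (((520.506591796875, -282.57244873046875), (289.318115234375, 134.2169647216797), 80.56494903564453), np.float64(8.218640956208674))
```

```bash
python3 -m creep '{"translation":[[0.8,-5.8,0],[1.6,-11.8,0],[2.4,-17.8,0],[3.4,-23.8,0],[4.6,-29.7,0],[5.8,-35.5,0],[7,-41.3,0],[8.2,-47,0]],"delta_rot":[[0,0,-2],[0,0,-4],[0,0,-6],[0,0,-8],[0,0,-10],[0,0,-12],[0,0,-13.1],[0,0,-13.1]],"hand":[2.2,2.2,2.2,2.2,2.2,2.2,2.2,2.2]}'
python3 -m creep '{"translation":[[0,0,0],[0,0,0]],"delta_rot":[[0,0,0],[0,0,0]],"hand":[2.2,2.2]}'
python3 held.py w12; python3 nests.py
```

```text
clock: 30.7
position: [500.4, -187.7, 195.8]
ee_rot: [0.997, -0.08, -0.002, -0.0]
contact_force: [0.1, 1.2, -1.0]
gripper_width: 26.6
grasp_force: 59.4
clock: 30.95
position: [500.1, -185.8, 195.9]
ee_rot: [0.997, -0.08, -0.002, -0.0]
contact_force: [-0.4, -0.4, -0.8]
gripper_width: 26.5
grasp_force: 59.6
body 10229 ((46.89159393310547, -0.2752037048339844), (61.28036117553711, 43.617584228515625), 0.9792512655258179) [[17.9, -21.2, -15.2], [50.4, -0.2, -13.4], [77.0, 20.6, -11.7]]
yel 984 ((25.93229103088379, -12.971912384033203), (24.51546859741211, 58.844913482666016), 50.7371711730957) [[8.2, -14.1, -14.4], [12.2, -1.0, -13.2], [15.4, 11.7, -11.6]]
plane z=ax+by+c [ 8.0000e-03  0.0000e+00 -1.3939e+01] 1.04
[ 500.1 -185.8  195.9]
(((517.193603515625, -283.7081298828125), (282.28753662109375, 133.43423461914062), 80.86014556884766), np.float64(4.702254308928929))
body 1608 [[-13.2, -52.8], [46.9, -9.7]] z [16.9 22.1 23.4] rect ((16.813276290893555, -31.691774368286133), (44.49294662475586, 61.28633117675781), 88.70104217529297)
body 965 [[-13.1, 9.5], [47.0, 50.9]] z [20.7 22.1 23.4] rect ((16.53416633605957, 30.732263565063477), (43.84247589111328, 61.17251205444336), 89.28056335449219)
body 453 [[4.8, 23.5], [30.9, 38.2]] z [22.2 23.3 24.5] rect ((17.901363372802734, 31.28466796875), (16.197589874267578, 26.667448043823242), 87.95368957519531)
body 320 [[-160.3, 344.8], [-131.2, 374.8]] z [28.1 29.2 31. ] rect ((-149.206298828125, 359.7864074707031), (34.258018493652344, 28.045364379882812), 11.868703842163086)
yel 690 [[-47.1, 19.3], [-15.0, 40.2]] z [20.9 22.4 24. ] rect ((-31.051822662353516, 29.45062255859375), (22.419273376464844, 33.91167449951172), 88.70635986328125)
yel 863 [[-46.3, -43.4], [-14.7, -17.6]] z [20.9 22.4 24. ] rect ((-30.948257446289062, -30.561046600341797), (27.5967960357666, 33.09314727783203), 89.66569519042969)
[ 500.61283124 -184.80061781  196.73264428]
```

Tray unchanged; lowering a into nest_0.

```bash
python3 -m creep '{"translation":[[0.1,0.15,-5],[0.1,0.15,-10],[0.1,0.15,-14],[0.1,0.15,-16.5],[0.1,0.15,-17.7],[0.1,0.15,-18.4],[0.1,0.15,-18.6],[0.1,0.15,-18.8]],"delta_rot":[[0,0,0],[0,0,0],[0,0,0],[0,0,0],[0,0,0],[0,0,0],[0,0,0],[0,0,0]],"hand":[2.2,2.2,2.2,2.2,2.2,2.2,2.2,2.2]}'
python3 -m creep '{"translation":[[0,0,0],[0,0,0]],"delta_rot":[[0,0,0],[0,0,0]],"hand":[2.2,2.2]}'
```

```text
clock: 32.05
position: [502.9, -184.3, 10.2]
ee_rot: [0.997, -0.08, 0.001, 0.0]
contact_force: [-0.3, -0.1, -1.2]
gripper_width: 26.6
grasp_force: 59.5
clock: 32.3
position: [502.4, -184.4, 9.8]
ee_rot: [0.997, -0.08, 0.0, -0.0]
contact_force: [0.3, 0.1, -1.8]
gripper_width: 26.4
grasp_force: 59.5
```

```bash
python3 -m creep '{"translation":[[0,0,0],[0,0,0],[0,0,0.3],[0,0,2],[0,0,7],[0,0,13],[0,0,19],[0,0,19]],"delta_rot":[[0,0,0],[0,0,0],[0,0,0],[0,0,0],[0,0,0],[0,0,0],[0,0,0],[0,0,0]],"hand":[5,5,5,5,5,5,5,5]}'
python3 nests.py; python3 - <<'E'
from h import *
im,P=cloud("scene"); save("s13",im)
Q=toS(P); m=(abs(Q[...,1])<125)&(Q[...,2]>120)&(Q[...,2]<270)&(Q[...,0]>100)&(Q[...,0]<220)
q=Q[m]; a=np.polyfit(q[:,2],q[:,0],1); print("lid",m.sum(),np.pi/2+np.arctan(a[0]))
E
```

```text
clock: 33.3
position: [505.2, -184.9, 205.5]
ee_rot: [0.997, -0.079, 0.006, 0.0]
contact_force: [0.5, 0.0, -0.7]
gripper_width: 50.3
grasp_force: 0.0
(((517.3452758789062, -283.888916015625), (283.0977783203125, 133.61117553710938), 80.82809448242188), np.float64(4.683121069696256))
body 1308 [[-13.4, 73.8], [46.5, 117.0]] z [20.7 22.1 23.5] rect ((16.29810905456543, 95.38835144042969), (43.86343002319336, 61.29053497314453), 88.53003692626953)
body 1434 [[-12.7, 9.8], [46.4, 53.1]] z [20.4 22.1 23.4] rect ((16.590513229370117, 30.973237991333008), (44.527740478515625, 61.29759216308594), 88.72257995605469)
body 1479 [[-12.6, -52.9], [47.1, -9.6]] z [16.7 22.1 23.3] rect ((16.971105575561523, -31.5942325592041), (44.491188049316406, 61.24851989746094), 88.35601043701172)
body 441 [[4.1, 23.5], [30.4, 38.6]] z [22.1 23.3 24.5] rect ((17.49850845336914, 31.03746795654297), (15.790361404418945, 27.607074737548828), 87.47709655761719)
body 437 [[4.2, 88.1], [30.6, 103.1]] z [22.  23.4 24.7] rect ((17.30828094482422, 95.24066925048828), (15.725889205932617, 26.783855438232422), 89.44467163085938)
body 390 [[-173.8, 329.2], [-129.4, 374.1]] z [27.  29.2 30.7] rect ((-157.6160888671875, 351.3013916015625), (53.9881706237793, 38.856666564941406), 12.914066314697266)
yel 799 [[-46.6, 83.6], [-15.0, 109.8]] z [20.9 22.4 23.9] rect ((-30.883426666259766, 96.58845520019531), (27.26856231689453, 33.027618408203125), 87.66682434082031)
yel 809 [[-46.7, 19.4], [-15.0, 45.7]] z [20.8 22.4 24. ] rect ((-30.965328216552734, 32.5128288269043), (27.767322540283203, 32.62749099731445), 88.61734771728516)
yel 801 [[-46.1, -43.6], [-15.0, -17.5]] z [21.  22.5 24. ] rect ((-30.730316162109375, -30.756797790527344), (28.001754760742188, 33.12119674682617), 88.94905853271484)
[ 503.2368239  -184.32945385  202.12918045]
lid 3780 1.52277647060244
```

View pics/s13.png

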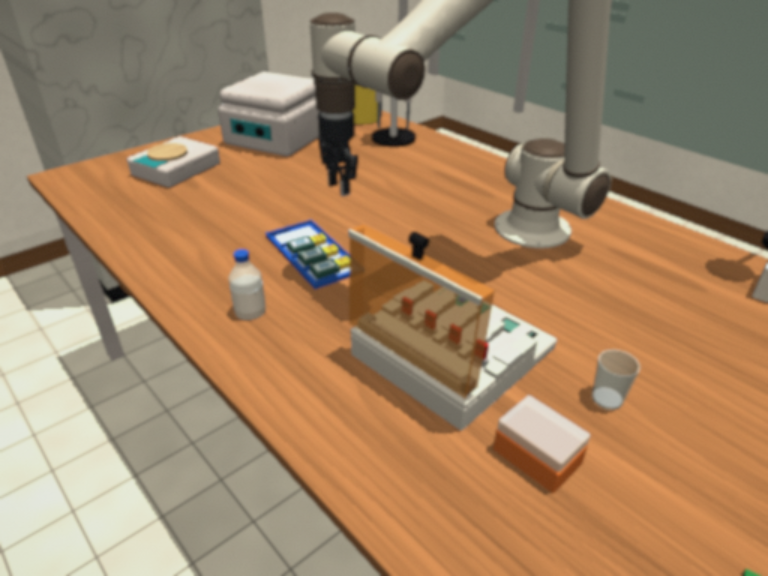

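All three lie flat, within about 1.5 mm of their nest centres. The lid is at 1.52 rad with the pull at about (418,243) in the picture. Returning above the pull.

```bash
python3 -m creep '{"translation":[[0,2,5.5],[1,5,10.5],[2.5,9,15],[4.5,14,18],[6.5,19.5,18.3],[8.5,25,18.3],[10.5,30.5,18.3],[12.5,36,18.3]],"delta_rot":[[0,0,2],[0,0,4],[0,0,6],[0,0,8],[0,0,10],[0,0,12],[0,0,13.1],[0,0,13.1]],"hand":[6,6,6,6,6,6,6,6]}'
python3 -m creep '{"translation":[[2,3.3,0],[2,3.3,0],[2,3.3,0],[2,3.3,0]],"delta_rot":[[0,0,0],[0,0,0],[0,0,0],[0,0,0]],"hand":[6,6,6,6]}'
python3 - <<'E'
from h import *
s=read_state(); print(s["position"],R.from_quat(s["ee_rot"]).as_euler("zyx",degrees=True))
im,P=cloud("wrist"); save("w14",im); Q=toS(P)
m=(Q[...,0]>120)&(Q[...,0]<190)&(abs(Q[...,1])<30)&(Q[...,2]>292)&(Q[...,2]<340)&(im.max(-1)<70)
print(m.sum(),np.percentile(Q[m],[2,50,98],axis=0).round(1) if m.any() else "")
E
```

```text
clock: 34.4
position: [627.3, 177.6, 379.7]
ee_rot: [0.999, 0.035, -0.002, 0.001]
contact_force: [1.9, -0.9, 1.4]
gripper_width: 60.0
grasp_force: 0.0
clock: 34.9
position: [646.9, 207.5, 382.5]
ee_rot: [0.999, 0.034, -0.0, 0.0]
contact_force: [-0.5, -0.3, 0.2]
gripper_width: 59.8
grasp_force: 0.0
[646.88146573 207.54355026 382.49124881] [-3.88975976e+00 -1.42084137e-02  1.79984586e+02]
1176 [[136.1 -11.9 306.3]
 [147.5   1.2 319.6]
 [154.1  14.1 322.2]]
```

View pics/w14.png

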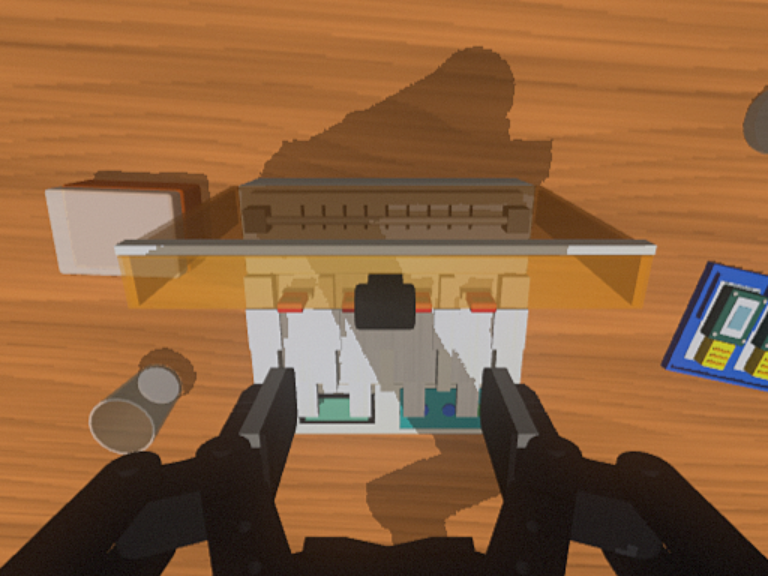

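Pull is at (385,300) in the view, nearly under the tool at station (146,1). Descend and close.

```bash
python3 -m creep '{"translation":[[0.1,0.2,-4],[0.2,0.28,-7],[0.2,0.28,-8.6],[0.2,0.28,-9.1],[0.2,0.28,-9.1],[0.2,0.28,-9.1],[0.2,0.28,-9.1],[0.2,0.28,-9.1]],"delta_rot":[[0,0,0],[0,0,0],[0,0,0],[0,0,0],[0,0,0],[0,0,0],[0,0,0],[0,0,0]],"hand":[6,6,6,6,2,2,2,2]}'
python3 - <<'E'
from h import *
f=lambda t:np.array([*(S2W(140-226*np.cos(t)+13*np.sin(t),0)),85+226*np.sin(t)+13*np.cos(t)])
t0=1.53
for t in np.linspace(t0,.785,9)[1:]: print(round(t,3),((f(t)-f(t0))/10).round(2).tolist())
E
```

```text
clock: 35.95
position: [649.8, 209.5, 293.5]
ee_rot: [0.999, 0.034, 0.001, 0.001]
contact_force: [0.1, -4.5, 0.9]
gripper_width: 27.0
grasp_force: 61.1
1.437 [-2.1, -0.15, -0.06]
1.344 [-4.19, -0.29, -0.32]
1.251 [-6.24, -0.44, -0.77]
1.158 [-8.24, -0.58, -1.41]
1.064 [-10.18, -0.71, -2.24]
0.971 [-12.03, -0.84, -3.24]
0.878 [-13.78, -0.96, -4.41]
0.785 [-15.41, -1.08, -5.74]
```

```bash
python3 -m creep '{"translation":[[-2.1,-0.15,-0.06],[-4.19,-0.29,-0.32],[-6.24,-0.44,-0.77],[-8.24,-0.58,-1.41],[-10.18,-0.71,-2.24],[-12.03,-0.84,-3.24],[-13.78,-0.96,-4.41],[-15.41,-1.08,-5.74]],"delta_rot":[[0,0,0],[0,0,0],[0,0,0],[0,0,0],[0,0,0],[0,0,0],[0,0,0],[0,0,0]],"hand":[2,2,2,2,2,2,2,2]}'
python3 -m creep '{"translation":[[0,0,0],[0,0,0],[0,0,0]],"delta_rot":[[0,0,0],[0,0,0],[0,0,0]],"hand":[2,2,2]}'
cat > lid.py <<'E'
from h import *
im,P=cloud("scene"); Q=toS(P)
x0=np.array([140,85.])
m=(abs(Q[...,1])<125)&(Q[...,2]>120)&(Q[...,2]<270)&(Q[...,0]>-5)&(Q[...,0]<130)
q=Q[m]
for _ in range(5):
    a=np.polyfit(q[:,0],q[:,2],1); r=q[:,2]-np.polyval(a,q[:,0]); q=q[abs(r)<max(6,1.5*r.std())]
print("lid",m.sum(),len(q),a,np.degrees(np.arctan(-a[0])))
E
python3 lid.py
```

```text
clock: 36.95
position: [496.9, 199.1, 238.7]
ee_rot: [0.999, 0.035, 0.004, 0.001]
contact_force: [-0.3, -7.3, 8.8]
gripper_width: 27.2
grasp_force: 64.3
clock: 37.33
position: [494.2, 198.8, 236.6]
ee_rot: [0.999, 0.035, -0.0, 0.001]
contact_force: [-6.7, -6.0, 6.2]
gripper_width: 27.1
grasp_force: 64.1
lid 4860 4443 [ -1.02947297 276.43209846] 45.83201809765952
```

```bash
python3 -m creep '{"translation":[[0,0,0],[0,0,0],[0,0,0],[0,0,4],[0,0,9],[-3,0,13],[-7,0,15],[-10,0,15]],"delta_rot":[[0,0,0],[0,0,0],[0,0,0],[0,0,0],[0,0,0],[0,0,0],[0,0,0],[0,0,0]],"hand":[6,6,6,6,6,6,6,6]}'
python3 -m creep '{"translation":[[0,0,0],[0,0,0],[0,0,0],[0,0,0]],"delta_rot":[[0,0,0],[0,0,0],[0,0,0],[0,0,0]],"hand":[6,6,6,6]}'
python3 lid.py; python3 - <<'E'
from h import *
im,P=cloud("scene"); save("s15",im); im,P=cloud("top"); print(tray(im,P)); save("t15",im)
z=np.load("top0.npz")
T=np.array([517,-284]); d=np.abs(P[...,2]-z["P"][...,2]); 
i=im.astype(int); yel=(i[...,0]-i[...,2]>90)&(i[...,1]>100)&(P[...,1]<-100)&(P[...,0]<600)&(P[...,0]>380)&(P[...,2]>10)
n,l,st,_=cv2.connectedComponentsWithStats(yel.astype(np.uint8))
a=np.radians(-9.); M=np.array([[np.cos(a),-np.sin(a)],[np.sin(a),np.cos(a)]])
for j in range(1,n):
    if st[j,4]>15: print(st[j,4],((P[l==j][:,:2]-T)@M).mean(0).round(1))
E
```

```text
clock: 38.38
position: [394.6, 201.2, 386.1]
ee_rot: [0.999, 0.035, 0.002, -0.002]
contact_force: [0.4, 0.4, -0.1]
gripper_width: 60.1
grasp_force: 0.0
clock: 38.88
position: [395.6, 200.7, 383.5]
ee_rot: [0.999, 0.034, -0.0, 0.0]
contact_force: [0.8, 0.2, -0.8]
gripper_width: 59.9
grasp_force: 0.0
lid 4797 4454 [ -1.02976793 276.56570952] 45.840221499820856
(((517.07373046875, -285.31787109375), (278.36029052734375, 132.5576171875), 80.83711242675781), np.float64(5.750487665138735))
58 [-32.2  96.2]
61 [-31.1  32.2]
67 [-31.4 -30.9]
```

View pics/s15.png

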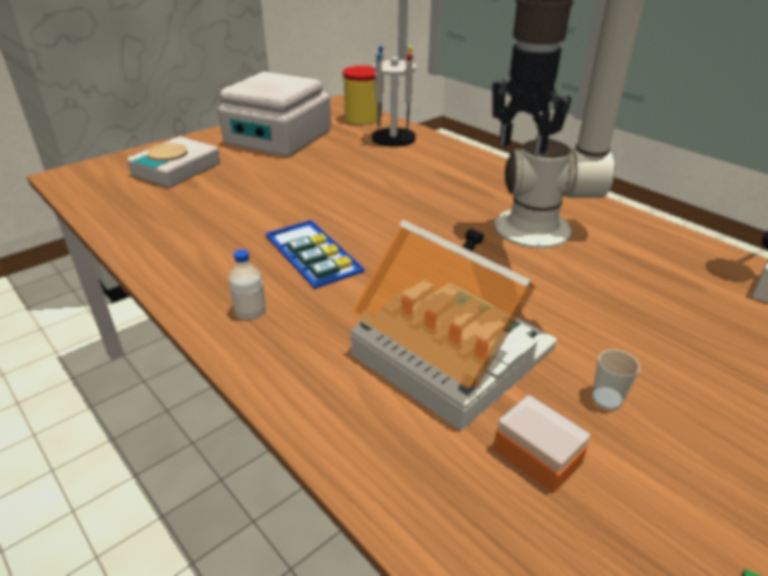

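The lid stands at 45.8° (pull at (472,238)). The three cassettes are in the tray at (318,255), the bays are empty and the gripper is clear. Handing in.

```bash
python3 -c "
from bench import *
print(job_done())"
```

```text
the job is handed in; nothing more can be done
None
```

I handed the job in at about 39 s (no verdict was returned): cassettes a, b and c, the only ones present, were ejected and lie flat, window up, in nests 0, 1 and 2, and the lid stands at about 46°; the bottle, tip box and beaker were not touched.

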